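# Clamp the drink valve, pull its spout and hold it up to the inspection camera

## Task

Swing the toggle vise's red-knobbed lever all the way to its stop so that the jaw clamps the grey valve block, then pull the beige spout up out of the clamped block, leaving the block in the vise. Hold the spout in the air in front of the inspection camera, foot end (the end that was in the block) towards the lens: foot about 6 cm from the lens glass, centred on the lens axis and the spout's axis in line with it. Finish while still holding it there steadily; do not touch the camera or disturb the tableware.

Things in the scene. Friction and masses are not known exactly. Their poses are not given: they have to be found in the camera images.
- lever (a joint): vise lever hinge, rad, about the upright axis through lever_pivot. 0 = open: lever points along the vise's -x; grows counter-clockwise from above to 1.571 = closed, at its stop, along the vise's -y. Needs about 3 N at the knob, up to 5 N at the end. The jaw moves with it, 8.9 mm per rad; the last part of the swing squeezes the block. It stays where it is left
- lever_knob (a point): middle of the lever's red upright knob: a round pin 14 mm in diameter, standing free from 22 mm below this point to 23 mm above it, on an 18 mm steel boss. Fixed to the lever 75 mm from the hinge axis; can be held or pushed from the side. Height 60 mm over the table
- lever_pivot (a point): point on the lever's upright hinge axis, at the knob's middle height (60 mm over the table); it belongs to the vise and its orientation is the vise's: from here the vise's jaws lie towards its +y
- vise: toggle vise fixed to the table: blue base plate 80 x 165 x 12 mm with a blue fixed jaw at its +y end (inner face at y = +31 mm, jaw top 36 mm over the table), and a steel jaw with black rubber pad facing it. Origin on the table, midway between the open jaws; lever axis at x = 0, y = -90 mm. Jaws open 62 mm.
- jaw_pad: black rubber pad, 50 x 6 x 22 mm, on the face of the moving jaw; it springs back up to 4 mm (6 N per mm). Origin at the middle of its lower edge; it moves along the vise's y
- valve_block: grey valve block, loose, 60 x 50 x 36 mm (x, y, z), 0.35 kg, between the jaws on the vise's base plate, with a steel pipe stub towards +x (to 51 mm from the centre). Origin: centre of its underside. In the centre of its top is a round bore 35 mm wide, 11 mm deep, in which the spout stands loosely. The 50 mm width is clamped
- spout_centre (a point): centre (half-way up, on the axis) of the beige spout, loose, 48 mm long, about 40 g; z along its axis from foot to top. Starts upright, foot on the floor of the block's bore, 37 mm standing out. Round: widest at the collar, 33 mm in diameter, 20 to 26 mm from the foot end; foot 28 mm, top about 22 mm. Can be gripped round the collar from above
- spout_foot (a point): centre of the spout's foot end face, 24 mm from its centre along its axis (-z)
- spout: the same beige spout; origin at the centre of its foot end face, z along its axis from foot to top
- camera: inspection camera fixed to the table: black base 100 x 80 x 10 mm, running from 10 mm in front of the origin (-x, towards the robot) to 90 mm behind it, with an aluminium post and a white camera head, about 90 mm high in all. Origin on the table
- camera_lens: the camera head. Origin at the centre of the lens glass (25 mm behind the camera's origin, 80 mm over the table); z points out of the lens along its viewing axis, which is tipped 0.6 rad from the vertical towards the camera's -x. The head is white, 44 x 52 mm, with a 48 mm black ring round the lens, and lies wholly on the -z side
- toothpicks: red jar of toothpicks, 46 mm wide, 66 mm high, a bystander; origin under its centre
- pepper: glass pepper shaker, 43 mm wide, 75 mm high, a bystander; origin under its centre
- fork: steel fork, 177 x 22 x 8 mm, lying along its x, a bystander; origin under its centre
- spoon: white soup spoon, 141 x 43 x 38 mm, lying along its x, handle rising towards +x, a bystander; origin under its centre
- bowl: white bowl upside down, 89 mm wide, 53 mm high, a bystander; origin under its centre

How it is judged (in metres and radians):
On the way, in this order (a step that is already met when the one before it is completed fails the run):
1. the lever is swung to its stop and the pad presses on the block, the spout still in its bore (value of joint lever above 1.4 rad and contact force between jaw_pad and valve_block above 4 N and z of spout_foot in the frame of valve_block below 0.032 m and horizontal distance between spout_foot and valve_block below 0.006 m), for 0.2 s.
2. the spout is lifted clear of the clamped block in the fingers (value of joint lever above 1.4 rad and contact force between jaw_pad and valve_block above 4 N and z of spout_foot in the frame of valve_block above 0.05 m and contact force between the fingers and spout above 0.5 N), for 0.1 s.
At the end, for the whole second after the job is handed in: spout held still in the fingers, foot towards the lens: foot centre 45 to 75 mm out from the glass and within 12 mm of the lens axis each way across, axes within 12 degrees; block in the vise (raised under 4 mm), lever within 0.17 rad of its stop, pad pressing the block with over 4 N (value of joint lever above 1.4 rad and contact force between jaw_pad and valve_block above 4 N and z of valve_block in the frame of vise below 0.016 m and z of spout_foot in the frame of camera_lens between 0.045 and 0.075 m and x of spout_foot in the frame of camera_lens between -0.012 and 0.012 m and y of spout_foot in the frame of camera_lens between -0.012 and 0.012 m and z of spout_centre in the frame of camera_lens above 0.065 m and angle between the z axis of spout_centre and the z axis of camera_lens, either way round below 0.21 rad and contact force between the fingers and spout above 0.5 N and height (world z) of spout_foot above 0.08 m and linear speed of spout below 0.02 m/s and angular speed of spout below 0.3 rad/s); the arm keeps its last pose, push and grip.
It fails at once if the valve block is pulled up out of the vise (raised over 10 mm) or tipped (z of valve_block in the frame of vise above 0.022 m or angle between valve_block's own z axis and vertical above 0.25 rad).
It fails at once if the camera is struck or leant on (over 2 N) (contact force between any of the arm, the fingers, spout and camera above 2 N).
It fails at once if a bystander is moved over 25 mm (distance of any of toothpicks, pepper, fork, spoon, bowl from where it was at the start of the episode above 0.025 m).
It also fails if it takes over 45 s, if anything falls off the work surface, if the arm or the gripper's body presses on something with over 40 N, if the wrist force passes 120 N, or if a joint passes its speed limit or range.

## Robot

A 7-joint arm with a two-finger parallel gripper is mounted at the origin on a cart in front of the work surface, level with it; the furniture and walls round the work are solid. World frame = base frame: x ahead of the robot, y to its left, z up, the work surface at z = 0. Lengths are in mm, angles in rad, forces in N, time in s.
With the tool pointing down it reaches from about 400 to 875 mm from the base axis. Payload 4.4 kg.
Tool frame: the origin (TCP) lies at the very end of the fingers, on their centre line; the grasp point (between the pads) lies 19 mm behind it; z points along the fingers, y is the line along which they close (so a half turn about z gives the same grasp; the last joint's range is limited). The gripper opens to 85 mm and grips with 20 to 120 N. Pads are 22 mm wide; open, the fingers measure 114 mm over their backs; the gripper's body (76 mm by 85 mm) begins 54 mm behind the grasp point. The pads swing forward as they close: fully open they stand 13 mm farther back than shut.
Start: joints at [-1.403, 0.628, 0.038, 1.517, -0.027, 0.996, -0.02], TCP at [150.564, 632.336, 231.313] pointing down, gripper open.
Joint ranges: [-3.06, 3.06], [-0.37, 2.12], [-1.25, 1.32], [0.18, 2.47], [-1.1, 4.24], [0.23, 1.98], [-2.94, 2.94]. Speed limits (rad/s): [2.57, 2.57, 3.14, 3.14, 3.14, 3.14, 3.14].

## Interface

Orientations are given as [roll, pitch, yaw] about the fixed x, y, z axes, in that order (R = Rz(yaw) Ry(pitch) Rx(roll)).
In Python, from cell import monitor, viewer, workorder gives the robot as it stands.
- The arm moves only by the tool arm_command, never from a script. Its argument "series" is one flat list of numbers, 5 for each row, row after row: the opening in per cent of the stroke, from 0 (shut) to 100 (fully open), then the shift along the tool's x, y, z in cm, then the turn about the tool's z in degrees. In form: [claw, x, y, z, roll, claw, x, y, z, roll, ...]. A call has exactly 5 rows; each row is the pose to reach, as a shift and turn from the pose commanded when the call began, along the tool's axes at that moment; what a row does not reach only later rows make up. A row lasts 1/12 s, in which the tool goes at most 41.7 mm and 7.16 degrees, less where a joint would pass 70% of its speed; a pose out of reach is approached as far as the arm can. A call with a gripper value outside its range is refused whole. The fingers move at their own pace and stop on an object; the grip force is fixed at half the most. Time passes only in rows, so rows that repeat a pose let the fingers close, or fill a call up. It gives the time, the measured TCP pose, the force, the opening and the grip force at its end, in the units of the state.
- monitor.read_state(): the state, without advancing time (a new reading comes with each control period).
- viewer.get_image(name): name is "scene" or "side" or "wrist"; returns (picture, depth): 480x640x3 uint8, red, green, blue; 480x640 float32, mm along the optical axis (not along the pixel's ray), 0 where there is no reading.
- viewer.camera_model(name): a dict with "mtx" (3x3 intrinsics, pixels), "dist_coeffs" ([k1, k2, p1, p2, k3] as OpenCV has them; the pictures are not rectified), "R" (3x3) and "t" (3): a world point X has camera coordinates R X + t. Camera axes: x right, y down, z forward; pixel columns grow to the right and rows downward; lengths in mm; the calibration is good to about 2 mm. A picture is of the moment at which its call begins: read the wrist's pose just before it. camera_model takes no time and is no camera call; for the wrist camera it gives the pose at the moment of the call.
- workorder.finish_job(): hands the job in; it is judged then, once.
The state is a dict: "clock": time; "qpos": joint angles; "qd": joint speeds; "tau": joint torques, N m; "eef_pos": TCP position; "tool_rot": TCP orientation; "force": force on the tool from outside, world axes, zero at the start; "torque": the same for the moment, N m; "width": finger opening in mm; "gripper_force": force on a finger pad.
Only numpy, scipy, OpenCV 4.12 (cv2) and the standard library are available. Lean on these libraries where they do the work, as an engineer would, in place of code of your own. Each camera call takes 0.05 s, during which the arm holds its last target. There are 200 camera calls.

## Working session

There is one attempt and no reset: what is moved stays moved. The work goes in short steps, Python scripts to look and compute and a tool call to move; the robot and the scene stay as the last step left them, time stands still between calls to the robot, and variables do not carry over. Pictures are saved under pics/ and viewed, at most 10 in all, crops included, and the job is handed in when it is done.

Besides the shell and the picture viewer there is one more tool, called after "Request:" as name(argument=value, ...), one argument or row to a line, values as JSON. arm_command: Moves the arm, as the interface text tells. Its arguments: {"type":"object","properties":{"series":{"type":"array","items":{"type":"number"}}},"required":["series"]}

```bash
ls; mkdir -p pics
cat > h.py <<'E'
import numpy as np, cv2
from scipy.spatial.transform import Rotation as Rn
from cell import monitor, viewer, workorder
def snap(n, f=None):
    m=viewer.camera_model(n); im,d=viewer.get_image(n)
    if f: cv2.imwrite('pics/'+f, im[:,:,::-1])
    np.savez('last_'+n+'.npz', im=im,d=d,**{k:np.array(v,float) for k,v in m.items()})
    return im,d,m
def load(n):
    z=np.load('last_'+n+'.npz'); return z['im'],z['d'],{k:z[k] for k in('mtx','dist_coeffs','R','t')}
def ray(m,uv):
    p=cv2.undistortPoints(np.array(uv,float).reshape(-1,1,2),np.array(m['mtx'],float),np.array(m['dist_coeffs'],float)).reshape(-1,2)
    R=np.array(m['R']);t=np.array(m['t'])
    return -R.T@t,(R.T@np.c_[p,np.ones(len(p))].T).T
def plane(m,uv,z):
    c,d=ray(m,uv); return c+d*((z-c[2])/d[:,2])[:,None]
def pts(m,d,mask):
    v,u=np.nonzero(mask&(d>0)); c,r=ray(m,np.c_[u,v]); return c+r*d[v,u][:,None]
def st():
    s=monitor.read_state(); print({k:np.round(s[k],3).tolist() for k in('clock','qpos','eef_pos','tool_rot','force','width','gripper_force')}); return s
E
python3 - <<'E'
from h import *
st()
for n in('scene','side','wrist'):
    im,d,m=snap(n,n+'0.png'); print(n,-np.array(m['R']).T@np.array(m['t']),np.array(m['R'])[2])
E
```

```text
pics
{'clock': 0.0, 'qpos': [-1.403, 0.629, 0.038, 1.518, -0.027, 0.996, -0.02], 'eef_pos': [150.44, 631.737, 230.396], 'tool_rot': [-3.14, 0.0, 2.908], 'force': [0.239, -0.203, 1.109], 'width': 85.375, 'gripper_force': 0.0}
scene [  22.23603368 -639.00545443  967.78823816] [ 0.4745516   0.44549205 -0.75916903]
side [   74.16120821 -1117.1969552    850.11769704] [ 0.35024406  0.74746602 -0.56446757]
wrist [ 83.11456374 648.70685791 373.81291603] [ 0.26456437 -0.06394848 -0.96224544]
```

View pics/scene0.png

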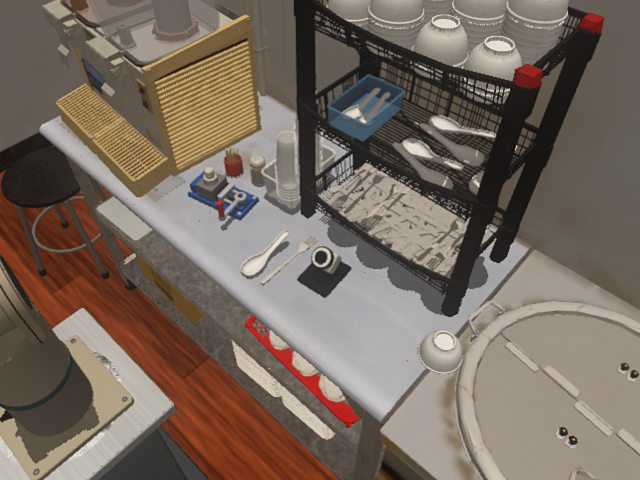

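View pics/side0.png

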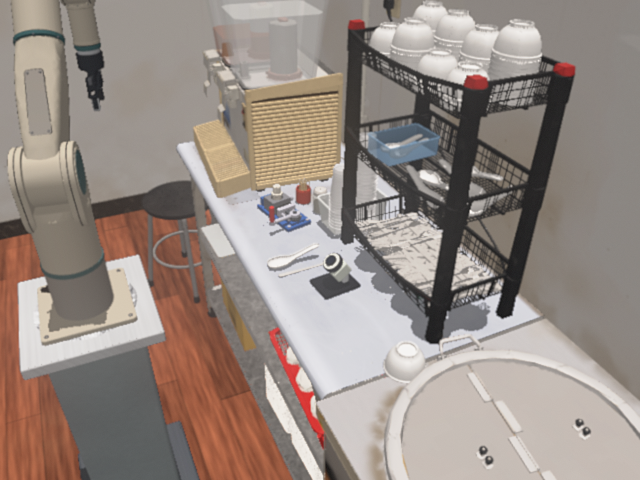

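The scene view shows the vise near (225,198), with the spout on the block near (210,178), the red knob near (221,206) and the camera at (325,265) with its lens at about (321,256). The jar is at (234,163) and the pepper at (258,168). The side view agrees with this. Next I'll zoom in and get 3D data.

Run:
```python
from h import *
im,d,m=load('scene')
c=cv2.resize(im[140:300,180:380],None,fx=4,fy=4,interpolation=cv2.INTER_CUBIC)[:600]
cv2.imwrite('pics/crop0.png',c[:,:,::-1])
for n in('scene','side'):
    im,d,m=load(n)
    hsv=cv2.cvtColor(im,cv2.COLOR_RGB2HSV); H,S,V=[hsv[...,i].astype(int) for i in range(3)]
    roi=np.zeros(H.shape,bool)
    if n=='scene': roi[140:300,180:380]=1
    else: roi[175:300,250:365]=1
    for nm,mk in dict(blue=(H>105)&(H<128)&(S>150),red=((H<6)|(H>174))&(S>150),black=(V<50)).items():
        P=pts(m,d,mk&roi); P=P[(P[:,0]<900)]
        if len(P)<5: continue
        lab,cc,stt,cen=cv2.connectedComponentsWithStats((mk&roi).astype(np.uint8))
        for i in range(1,lab):
            if stt[i,4]>12:
                Q=pts(m,d,cc==i); print(n,nm,cen[i].round(1),stt[i,4],np.median(Q,0).round(0),Q.min(0).round(0),Q.max(0).round(0))
```

```text
scene blue [196.5 179.6] 35 [545. 250.  35.] [524. 242.  31.] [571. 257.  38.]
scene blue [199.7 197.1] 40 [523. 219.  11.] [515. 188.   8.] [530. 241.  17.]
scene blue [249.  196.3] 19 [608. 126.  15.] [593. 112.  10.] [616. 143.  22.]
scene blue [213.6 203.2] 13 [531. 176.  13.] [527. 168.   9.] [540. 181.  15.]
scene blue [247.4 206.7] 36 [581. 104.  13.] [557.  98.   9.] [606. 111.  18.]
scene blue [225.  206.1] 15 [546. 148.  11.] [538. 142.  10.] [552. 153.  14.]
scene red [233.2 167.6] 200 [639. 219.  29.] [629. 210.   1.] [677. 255.  47.]
scene red [219.8 207.6] 61 [503. 106.  70.] [498. 101.  41.] [511. 117.  86.]
scene black [331.  176.6] 2411 [661. -27. 114.] [ 637. -247.    2.] [967.  32. 326.]
scene black [221.2 188.5] 17 [566. 180.  36.] [544. 175.  27.] [588. 189.  38.]
scene black [326.1 275.4] 575 [ 554. -180.   10.] [ 509. -209.    2.] [ 612. -130.   86.]
scene black [320.7 256.8] 78 [ 549. -167.   80.] [ 538. -178.   71.] [ 557. -156.   87.]Traceback (most recent call last):
  File "<stdin>", line 12, in <module>
  File "h.py", line 18, in pts
    v,u=np.nonzero(ma
[... 191 characters left out ...]
eshape(-1,1,2),np.array(m['mtx'],float),np.array(m['dist_coeffs'],float)).reshape(-1,2)
      ~~~~~~~~~~~~~~~~~~~^^^^^^^^^^^^^^^^^^^^^^^^^^^^^^^^^^^^^^^^^^^^^^^^^^^^^^^^^^^^^^^^^^^^^^^^^^^^^^^^^^^^^^^^^^^^^^
cv2.error: OpenCV(4.12.0) /io/opencv/modules/calib3d/src/undistort.dispatch.cpp:347: error: (-215:Assertion failed) CV_IS_MAT(_src) && CV_IS_MAT(_dst) && (_src->rows == 1 || _src->cols == 1) && (_dst->rows == 1 || _dst->cols == 1) && _src->cols + _src->rows - 1 == _dst->rows + _dst->cols - 1 && (CV_MAT_TYPE(_src->type) == CV_32FC2 || CV_MAT_TYPE(_src->type) == CV_64FC2) && (CV_MAT_TYPE(_dst->type) == CV_32FC2 || CV_MAT_TYPE(_dst->type) == CV_64FC2) in function 'cvUndistortPointsInternal'
```

View pics/crop0.png

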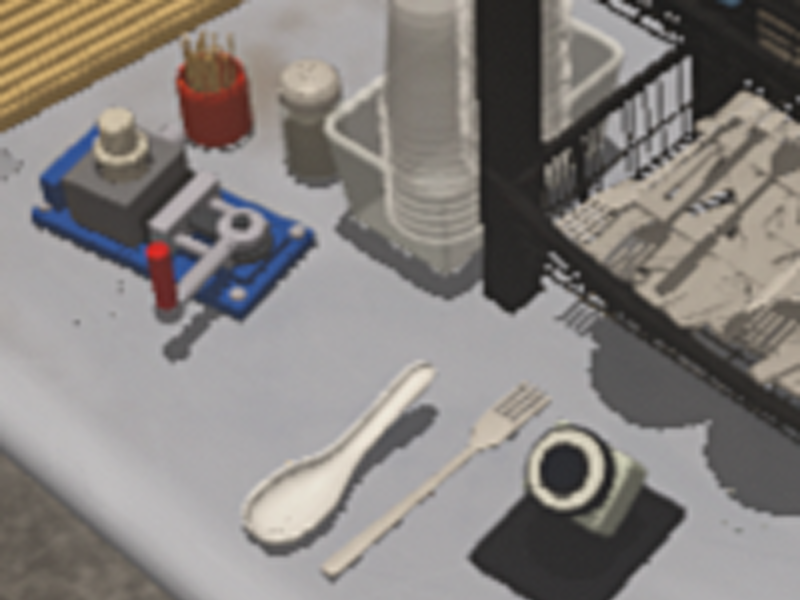

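The crop shows everything clearly: the vise with its lever open towards the robot, red knob at crop (160,275), spout at crop (118,140) and lens at crop (565,470). Next I'll check for obstacles along the path and get a fix on the vise axes.

Run:
```python
from h import *
for n in('scene','side'):
    im,d,m=load(n)
    P=pts(m,d,(d>0)&(d<2500))
    for zl in(60,150,250,400):
        Q=P[(P[:,2]>zl)&(P[:,0]>200)&(P[:,0]<800)&(abs(P[:,1])<700)]
        g={}
        for x0 in range(200,800,100):
            q=Q[(Q[:,0]>=x0)&(Q[:,0]<x0+100)]
            ys=sorted(set((q[:,1]//50*50).astype(int))); print(n,zl,x0,ys)
st()
```

```text
scene 60 200 []
scene 60 300 []
scene 60 400 [np.int64(100), np.int64(300), np.int64(350), np.int64(400), np.int64(450), np.int64(500), np.int64(550), np.int64(600), np.int64(650)]
scene 60 500 [np.int64(-200), np.int64(-150), np.int64(100), np.int64(150), np.int64(200), np.int64(250), np.int64(300), np.int64(350), np.int64(400), np.int64(450), np.int64(500), np.int64(550), np.int64(600), np.int64(650)]
scene 60 600 [np.int64(-450), np.int64(-400), np.int64(-350), np.int64(-300), np.int64(-250), np.int64(-200), np.int64(-150), np.int64(-100), np.int64(-50), np.int64(0), np.int64(50), np.int64(100), np.int64(150), np.int64(200), np.int64(250), np.int64(300)]
scene 60 700 [np.int64(-450), np.int64(-400), np.int64(-350), np.int64(-300), np.int64(-250), np.int64(-200), np.int64(-150), np.int64(-100), np.int64(-50), np.int64(0), np.int64(50), np.int64(100), np.int64(250), np.int64(300), np.int64(350)]
scene 150 200 []
scene 150 300 []
scene 150 400 [np.int64(300), np.int64(350), np.int64(400), np.int64(450), np.int64(500), np.int64(600), np.int64(650)]
scene 150 500 [np.int64(250), np.int
[... 4378 characters left out ...]
, np.int64(400), np.int64(450), np.int64(500), np.int64(550), np.int64(600), np.int64(650)]
side 400 600 [np.int64(-450), np.int64(-400), np.int64(-350), np.int64(-300), np.int64(-250), np.int64(-200), np.int64(-150), np.int64(-100), np.int64(-50), np.int64(0), np.int64(250), np.int64(300)]
side 400 700 [np.int64(-450), np.int64(-400), np.int64(-350), np.int64(-300), np.int64(-250), np.int64(-200), np.int64(-150), np.int64(-100), np.int64(-50), np.int64(250), np.int64(300)]
{'clock': 0.15, 'qpos': [-1.403, 0.629, 0.038, 1.518, -0.027, 0.996, -0.02], 'eef_pos': [150.425, 631.899, 230.614], 'tool_rot': [-3.14, -0.0, 2.908], 'force': [0.304, 0.982, 0.284], 'width': 85.417, 'gripper_force': 0.0}
```

Request:
arm_command(
  series=[100, -2.8, -2.7, 0, 0, 100, -5.6, -5.4, 0, 0, 100, -8.4, -8.1, 0, 0, 100, -11.2, -10.8, 0, 0, 100, -14, -13.4, 0, 0],
)

```text
clock: 0.57
eef_pos: [256.3, 467.6, 231.1]
tool_rot: [-3.141, 0.0, 2.908]
force: [0.4, 0.3, 1.1]
width: 85.2
gripper_force: 0.0
```

Request:
arm_command(
  series=[100, -2, -2.5, 0, 0, 100, -4, -5, 0, 0, 100, -6, -7.5, 0, 0, 100, -8, -10, 0, 0, 100, -9.4, -12, 0, 0],
)

```text
clock: 0.98
eef_pos: [320.4, 328.3, 231.3]
tool_rot: [-3.141, 0.0, 2.906]
force: [1.0, -0.4, -1.2]
width: 85.4
gripper_force: 0.0
```

Request:
arm_command(
  series=[100, -2.6, -3, 0, -6, 100, -5.2, -6, 0, -12, 100, -7.8, -9, 0, -18, 100, -10.4, -12, 0, -24, 100, -13, -15, 0, -30],
)

```text
clock: 1.4
eef_pos: [410.8, 154.6, 231.3]
tool_rot: [3.142, -0.0, -2.85]
force: [0.6, -0.2, 0.1]
width: 85.6
gripper_force: 0.0
```

Run:
```python
from h import *
st(); im,d,m=snap('wrist','w1.png'); print(-m['R'].T@m['t'])
```

```text
{'clock': 1.4, 'qpos': [-0.394, 0.332, -0.039, 2.075, 0.019, 0.735, 1.417], 'eef_pos': [410.822, 154.577, 231.331], 'tool_rot': [3.142, -0.0, -2.85], 'force': [0.605, -0.235, 0.132], 'width': 85.556, 'gripper_force': 0.0}
[344.48329144 135.64466084 374.66624668]
```

View pics/w1.png

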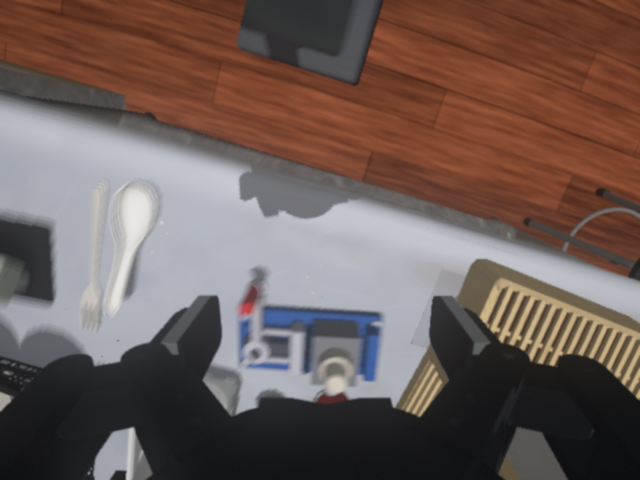

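The wrist view shows the blue plate with corners near (245,308), (382,313), (375,380) and (240,362). The knob is at (250,300), the pivot at (258,352) and the spout top at (337,383). Next I'll compute the vise pose.

Run:
```python
from h import *
im,d,m=load('wrist')
hsv=cv2.cvtColor(im,cv2.COLOR_RGB2HSV); H,S,V=[hsv[...,i].astype(int) for i in range(3)]
b=(H>105)&(H<128)&(S>140); b[:280]=0
P=pts(m,d,b); print('blue',len(P),np.percentile(P[:,2],[5,50,95]))
lo=P[P[:,2]<20]; 
r=cv2.minAreaRect(lo[:,:2].astype(np.float32)); print('plate rect',r,cv2.boxPoints(r).round(1).tolist())
hi=P[P[:,2]>30]; print('jaw',len(hi)); r2=cv2.minAreaRect(hi[:,:2].astype(np.float32)); print(r2,cv2.boxPoints(r2).round(1).tolist(), np.median(hi[:,2]))
k=((H<6)|(H>174))&(S>150); k[:250]=0;k[330:]=0
v,u=np.nonzero(k); print('knob px',u.mean(),v.mean(),u.min(),u.max(),v.min(),v.max())
Q=pts(m,d,k); top=Q[Q[:,2]>78]; print('knob top',top.mean(0),Q[:,2].max(), len(top))
# spout & block
reg=np.zeros_like(k); reg[330:410,300:370]=1
Q=pts(m,d,reg); s=Q[(Q[:,2]>78)&(Q[:,2]<92)]; print('spout top',s.mean(0),s.min(0),s.max(0),len(s))
bl=Q[(Q[:,2]>44)&(Q[:,2]<52)]; r=cv2.minAreaRect(bl[:,:2].astype(np.float32)); print('block',r)
# rack/basket near knob end
for n in('scene','side'):
    im,d,m=load(n); P=pts(m,d,(d>0)&(d<2500)); q=P[(P[:,0]>540)&(P[:,0]<700)&(P[:,1]>-60)&(P[:,1]<200)&(P[:,2]>95)]
    for y0 in range(-60,200,20):
        w=q[(q[:,1]>=y0)&(q[:,1]<y0+20)]
        if len(w): print(n,y0,np.percentile(w[:,0],2).round(),w[:,2].max().round())
```

```text
blue 935 [12.00087949 13.53583898 37.47041898]
plate rect ((566.93603515625, 180.36236572265625), (74.1700210571289, 149.08782958984375), 12.916483879089355) [[514.0999755859375, 244.6999969482422], [547.5, 99.4000015258789], [619.7000122070312, 116.0], [586.4000244140625, 261.29998779296875]]
jaw 324
((551.59814453125, 250.3327178955078), (55.73835372924805, 7.868321418762207), 13.629992485046387) [[523.5999755859375, 247.60000610351562], [525.4000244140625, 239.89999389648438], [579.5999755859375, 253.10000610351562], [577.7999877929688, 260.70001220703125]] 36.72082520522213
knob px 246.66666666666666 307.35087719298247 243 250 303 312
knob top [504.92223427 109.85693271  83.82995429] 85.58149318712816 53
spout top [555.3422479  212.72348308  84.65381718] [546.21662618 203.04568534  78.09271772] [568.3586059  224.65240765  87.32097727] 423
block ((557.90576171875, 214.01153564453125), (61.60249328613281, 49.397335052490234), 12.462597846984863)
scene -60 646.0 555.0
scene -40 652.0 550.0
scene -20 656.0 539.0
scene 0 659.0 534.0
scene 20 693.0 96.0
scene 40 670.0 183.0
scene 60 664.0 183.0
scene 80 666.0 182.0
side -60 646.0 555.0
side -40 652.0 572.0
side -20 655.0 572.0
side 0 659.0 570.0
side 40 666.0 180.0
side 60 663.0 182.0
side 80 665.0 180.0
```

Request:
arm_command(
  series=[35, -2, -1.8, 1, 0, 35, -4, -3.6, 3, 0, 35, -6, -5.4, 5, 0, 35, -7.7, -7, 7.5, 0, 35, -7.7, -7, 9, 0],
)

```text
clock: 1.87
eef_pos: [508.0, 107.8, 139.3]
tool_rot: [-3.139, 0.002, -2.862]
force: [-0.1, 0.3, 0.4]
width: 30.1
gripper_force: 0.0
```

Run:
```python
from h import *
st(); im,d,m=snap('wrist','w2.png')
hsv=cv2.cvtColor(im,cv2.COLOR_RGB2HSV); H,S,V=[hsv[...,i].astype(int) for i in range(3)]
k=((H<6)|(H>174))&(S>150)
Q=pts(m,d,k); Q=Q[(abs(Q[:,0]-505)<30)&(abs(Q[:,1]-110)<30)]; top=Q[Q[:,2]>79]; print('knob top',len(Q),len(top),top.mean(0),top.min(0),top.max(0))
```

```text
{'clock': 1.867, 'qpos': [-0.25, 0.574, -0.022, 1.972, 0.025, 0.593, 1.562], 'eef_pos': [507.962, 107.829, 139.312], 'tool_rot': [-3.139, 0.002, -2.862], 'force': [-0.101, 0.26, 0.408], 'width': 30.124, 'gripper_force': 0.0}
knob top 8 8 [484.61755636 124.89155599 227.23019177] [484.20889499 124.33733013 226.20773737] [485.02199692 125.29994471 228.86435077]
```

View pics/w2.png

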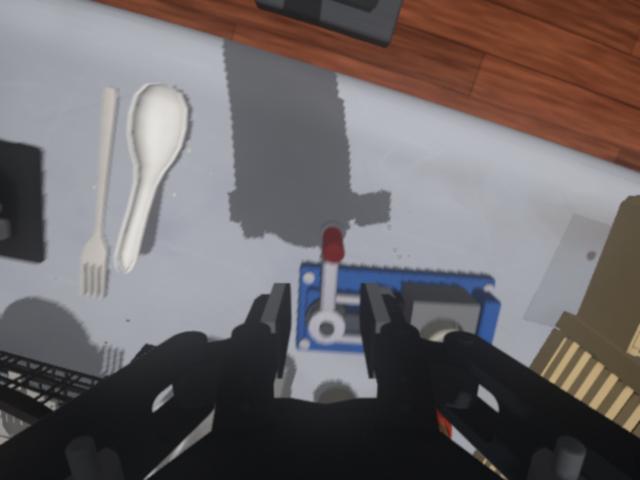

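The knob is now at (333,243) with its top near (333,255), between the finger directions. I'll measure it with a looser mask.

Run:
```python
from h import *
im,d,m=load('wrist')
hsv=cv2.cvtColor(im,cv2.COLOR_RGB2HSV); H,S,V=[hsv[...,i].astype(int) for i in range(3)]
k=((H<8)|(H>170))&(S>120); k[:200]=0;k[275:]=0;k[:,:300]=0;k[:,360:]=0
Q=pts(m,d,k); top=Q[Q[:,2]>79]; print(len(Q),len(top),top.mean(0),top.min(0),top.max(0))
b=(H>105)&(H<128)&(S>140); b[:250]=0;b[360:]=0
P=pts(m,d,b);P=P[P[:,2]<18]; r=cv2.minAreaRect(P[:,:2].astype(np.float32)); print(r,cv2.boxPoints(r).round(1).tolist())
st()
```

```text
491 276 [501.8242263  111.81375483  83.19293475] [497.2754246  106.16980053  79.00608331] [506.85606349 117.70736734  84.99111367]
((563.6846313476562, 180.2095489501953), (74.39032745361328, 151.36215209960938), 11.942464828491211) [[511.6000061035156, 246.60000610351562], [543.0, 98.5], [615.7000122070312, 113.9000015258789], [584.4000244140625, 261.8999938964844]]
{'clock': 1.917, 'qpos': [-0.252, 0.576, -0.024, 1.978, 0.025, 0.593, 1.561], 'eef_pos': [503.769, 108.77, 137.095], 'tool_rot': [-3.141, -0.005, -2.86], 'force': [-1.754, -0.094, -1.812], 'width': 30.132, 'gripper_force': 0.0}
```

Request:
arm_command(
  series=[35, 0.1, 0.1, 2.5, 0, 35, 0.1, 0.1, 5.5, 0, 35, 0.1, 0.1, 8.5, 0, 35, 0.1, 0.1, 9.7, 0, 24, 0.1, 0.1, 9.7, 0],
)

```text
clock: 2.33
eef_pos: [500.2, 111.8, 42.1]
tool_rot: [3.141, -0.006, -2.855]
force: [-0.7, -0.4, -0.8]
width: 21.0
gripper_force: 0.0
```

Run:
```python
import numpy as np
P=np.array([577,127.5]); cur=np.array([503.5,110.3]); yaw=-2.852; 
ths=np.linspace(0,96,21)[1:]; rolls=np.linspace(0,-70,21)[1:]; r0=0
for c in range(4):
    ex=np.array([np.cos(yaw),np.sin(yaw)]); ey=np.array([np.sin(yaw),-np.cos(yaw)]); out=[]
    for i in range(5):
        a=np.radians(193+ths[c*5+i]); g=P+75*np.array([np.cos(a),np.sin(a)]); dd=(g-cur)/10
        out+= [24,round(dd@ex,1),round(dd@ey,1),0,round(rolls[c*5+i]-r0)]
    print(out,g)
    cur=cur+10*(out[-4]*ex+out[-3]*ey); yaw-=np.radians(out[-1]); r0+=out[-1]
```

```text
[24, np.float64(-0.0), np.float64(-0.6), 0, -4, 24, np.float64(-0.1), np.float64(-1.2), 0, -7, 24, np.float64(-0.2), np.float64(-1.9), 0, -10, 24, np.float64(-0.3), np.float64(-2.5), 0, -14, 24, np.float64(-0.5), np.float64(-3.1), 0, -18] [517.10233675  82.36387326]
[24, np.float64(-0.1), np.float64(-0.6), 0, -3, 24, np.float64(-0.2), np.float64(-1.2), 0, -6, 24, np.float64(-0.3), np.float64(-1.8), 0, -10, 24, np.float64(-0.5), np.float64(-2.4), 0, -14, 24, np.float64(-0.8), np.float64(-3.0), 0, -17] [540.63927848  61.90352196]
[24, np.float64(-0.1), np.float64(-0.6), 0, -4, 24, np.float64(-0.3), np.float64(-1.2), 0, -7, 24, np.float64(-0.5), np.float64(-1.8), 0, -10, 24, np.float64(-0.8), np.float64(-2.4), 0, -14, 24, np.float64(-1.1), np.float64(-2.9), 0, -18] [570.46331929  52.78539764]
[24, np.float64(-0.2), np.float64(-0.6), 0, -3, 24, np.float64(-0.5), np.float64(-1.2), 0, -6, 24, np.float64(-0.8), np.float64(-1.7), 0, -10, 24, np.float64(-1.1), np.float64(-2.3), 0, -14, 24, np.float64(-1.5), np.float64(-2.8), 0, -17] [601.41761158  56.58610683]
```

Request:
arm_command(
  series=[24, 0, -0.6, 0, -4, 24, -0.1, -1.2, 0, -7, 24, -0.2, -1.9, 0, -10, 24, -0.3, -2.5, 0, -14, 24, -0.5, -3.1, 0, -18],
)

```text
clock: 2.75
eef_pos: [514.7, 84.2, 45.4]
tool_rot: [3.14, -0.002, -2.537]
force: [-3.6, 2.6, -1.4]
width: 20.5
gripper_force: 1.7
```

Request:
arm_command(
  series=[24, -0.1, -0.6, 0, -3, 24, -0.2, -1.2, 0, -6, 24, -0.3, -1.8, 0, -10, 24, -0.5, -2.4, 0, -14, 24, -0.8, -3, 0, -17],
)

```text
clock: 3.17
eef_pos: [537.7, 62.9, 45.4]
tool_rot: [3.14, -0.003, -2.241]
force: [-5.1, 0.5, -0.3]
width: 20.3
gripper_force: 1.6
```

Request:
arm_command(
  series=[24, -0.1, -0.6, 0, -4, 24, -0.3, -1.2, 0, -7, 24, -0.5, -1.8, 0, -10, 24, -0.8, -2.4, 0, -14, 24, -1.1, -2.9, 0, -18],
)

```text
clock: 3.58
eef_pos: [567.8, 52.7, 45.5]
tool_rot: [3.14, -0.003, -1.928]
force: [-2.7, -1.0, -0.5]
width: 19.9
gripper_force: 1.5
```

Request:
arm_command(
  series=[24, -0.2, -0.6, 0, -3, 24, -0.5, -1.2, 0, -6, 24, -0.8, -1.7, 0, -10, 24, -1.1, -2.3, 0, -14, 24, -1.5, -2.8, 0, -17],
)

```text
clock: 4.0
eef_pos: [597.1, 55.8, 45.2]
tool_rot: [3.134, -0.006, -1.632]
force: [-19.3, -2.9, 11.6]
width: 20.4
gripper_force: 9.2
```

Run:
```python
from h import *
st(); im,d,m=snap('scene'); im2,d2,m2=snap('wrist')
c=cv2.resize(im[150:240,180:300],None,fx=5,fy=5,interpolation=cv2.INTER_CUBIC)
c=np.hstack([c[:450,:500],cv2.resize(im2,None,fx=.46,fy=.46)[:,:300]]) if 0 else c
cv2.imwrite('pics/s3.png',c[:,:,::-1]); st()
```

```text
{'clock': 4.0, 'qpos': [0.087, 0.835, -0.374, 1.783, 0.487, 0.626, 2.502], 'eef_pos': [597.05, 55.787, 45.18], 'tool_rot': [3.134, -0.006, -1.632], 'force': [-19.266, -2.895, 11.596], 'width': 20.355, 'gripper_force': 9.217}
{'clock': 4.1, 'qpos': [0.087, 0.836, -0.374, 1.783, 0.487, 0.625, 2.501], 'eef_pos': [596.738, 55.912, 45.012], 'tool_rot': [3.134, -0.005, -1.634], 'force': [-9.314, -2.28, 4.199], 'width': 20.533, 'gripper_force': 4.031}
```

View pics/s3.png

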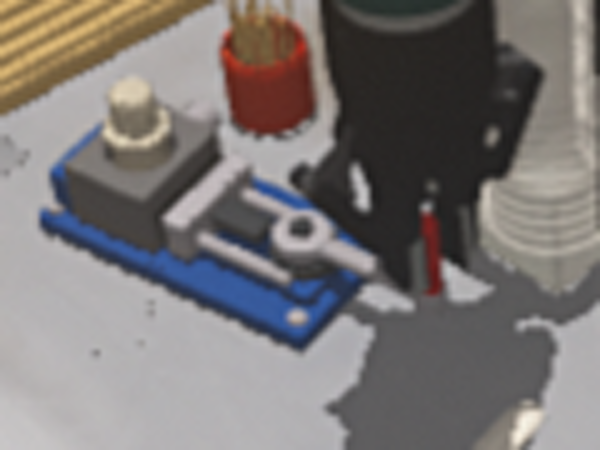

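The crop shows the lever along the plate's far end, the knob at crop (430,255) between the fingers, and the jaw against the block. One more firm push, then I'll back off and rise.

Request:
arm_command(
  series=[24, 0, -0.2, 0, 0, 24, 0, -0.2, 0, 0, 24, 0, -0.2, 0, 0, 24, 0, -0.2, 0, 0, 24, 0, -0.2, 0, 0],
)

```text
clock: 4.52
eef_pos: [596.8, 55.9, 45.0]
tool_rot: [3.131, -0.006, -1.634]
force: [-12.3, -2.0, 5.6]
width: 20.7
gripper_force: 5.7
```

Request:
arm_command(
  series=[30, 0, 0.5, 0, 0, 35, 0, 0.6, -1, 0, 35, 0, 0.6, -5, 0, 35, 0, 0.6, -9, 0, 35, 0, 0.6, -13, 0],
)

```text
clock: 4.93
eef_pos: [597.0, 58.5, 177.5]
tool_rot: [-3.14, 0.0, -1.634]
force: [1.3, 0.4, -0.2]
width: 29.9
gripper_force: 0.0
```

Request:
arm_command(
  series=[60, -3.2, 1.5, -1, 7, 80, -6.4, 2.5, -1, 14, 100, -9.6, 3.5, -1, 21, 100, -12.8, 4.3, -1, 28, 100, -15.9, 5.1, -1, 35],
)

```text
clock: 5.35
eef_pos: [556.2, 222.2, 186.9]
tool_rot: [-3.14, 0.003, -2.251]
force: [1.4, -0.4, -0.1]
width: 84.8
gripper_force: 0.0
```

Request:
arm_command(
  series=[100, 0, 0, 0, 7, 100, 0, 0, 0, 14, 100, 0, 0, 0, 21, 100, 0, 0, 0, 28, 100, 0, 0, 0, 35],
)

```text
clock: 5.77
eef_pos: [556.5, 220.9, 186.4]
tool_rot: [3.141, 0.003, -2.861]
force: [0.1, -0.0, 0.2]
width: 85.5
gripper_force: 0.0
```

Request:
arm_command(
  series=[100, 0, 0, 0, 3, 100, 0, 0, 0, 3, 100, 0, 0, 0, 3, 100, 0, 0, 0, 3, 100, 0, 0, 0, 3],
)

```text
clock: 6.18
eef_pos: [556.1, 220.0, 184.8]
tool_rot: [3.141, 0.001, -2.907]
force: [0.5, -1.2, 0.2]
width: 85.3
gripper_force: 0.0
```

Run:
```python
from h import *
st(); im,d,m=snap('wrist','w4.png'); st()
P=pts(m,d,(d>0)); q=P[(P[:,0]>520)&(P[:,0]<600)&(P[:,1]>180)&(P[:,1]<260)]
s=q[(q[:,2]>80)&(q[:,2]<92)]; print('top',len(s),s.mean(0),s.min(0),s.max(0))
s=q[(q[:,2]>55)&(q[:,2]<67)]; print('collar',len(s),s.min(0),s.max(0)); 
if len(s)>10: print(cv2.minEnclosingCircle(s[:,:2].astype(np.float32)))
s=q[(q[:,2]>45)&(q[:,2]<51)]; print('block',len(s),cv2.minAreaRect(s[:,:2].astype(np.float32)))
# camera base & bystanders
for n in('scene','side'):
    z=dict(np.load('last_'+n+'.npz')) 
    im,d,m=load(n)
    hsv=cv2.cvtColor(im,cv2.COLOR_RGB2HSV); V=hsv[...,2]
    v,u=np.nonzero((d>0)&(V<60)); mk=np.zeros(V.shape,bool); mk[v,u]=1
    Q=pts(m,d,mk); Q=Q[(Q[:,0]>480)&(Q[:,0]<640)&(Q[:,1]>-240)&(Q[:,1]<-100)]
    b=Q[(Q[:,2]>6)&(Q[:,2]<14)]; print(n,len(b),cv2.minAreaRect(b[:,:2].astype(np.float32)))
    r=Q[Q[:,2]>60]; print('ring',len(r),r.mean(0),r.min(0),r.max(0))
```

```text
{'clock': 6.183, 'qpos': [-0.35, 0.607, -0.117, 1.715, 0.09, 0.823, 1.298], 'eef_pos': [556.146, 220.019, 184.849], 'tool_rot': [3.141, 0.001, -2.907], 'force': [0.485, -1.166, 0.199], 'width': 85.338, 'gripper_force': 0.0}
{'clock': 6.233, 'qpos': [-0.35, 0.607, -0.116, 1.716, 0.09, 0.823, 1.298], 'eef_pos': [556.111, 219.896, 184.655], 'tool_rot': [3.141, 0.0, -2.908], 'force': [-0.244, -0.373, -0.523], 'width': 85.414, 'gripper_force': 0.0}
top 732 [555.35614656 222.64123955  85.25481549] [545.27664131 211.94103133  80.06535998] [567.4142812  233.58778206  87.60079452]
collar 540 [539.8850965  206.5423993   57.83830723] [571.4393645  239.18556057  66.98518832]
((556.0301513671875, 222.81954956054688), 16.510482788085938)
block 2840 ((556.2845458984375, 223.12088012695312), (60.40674591064453, 50.102577209472656), 12.050485610961914)
scene 850 ((560.4427490234375, -166.65806579589844), (98.67432403564453, 77.59265899658203), 5.421823978424072)
ring 401 [ 608.44218866 -187.43933442  327.33259795] [ 535.78136158 -239.95822385   60.09985756] [ 639.98980992 -129.20743852  546.51104833]
side 0 ((0.0, 0.0), (0.0, 0.0), 0.0)
ring 84 [ 638.80282502 -194.05151172  477.55112957] [ 636.4814028  -239.12547745  313.93999516] [ 639.96892611 -112.96435342  547.18824727]
```

View pics/w4.png

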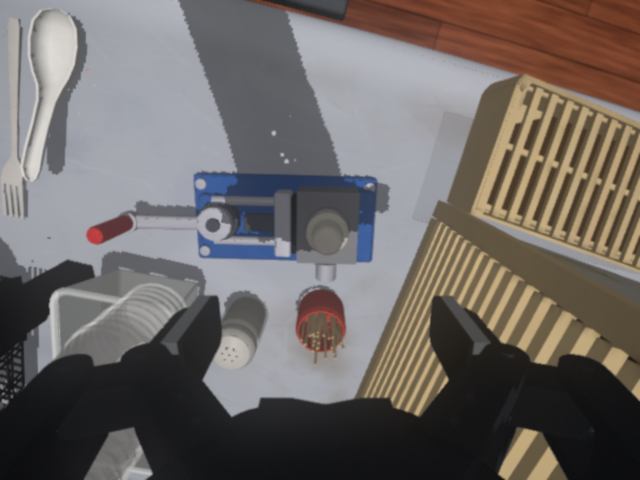

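The wrist view shows the lever closed along the plate's -y, with the knob at (95,235). The block is clamped and the spout is centred at (327,232), straight below the fingers. Next I'll descend and grip the collar.

Request:
arm_command(
  series=[100, 0, 0.3, 3, 0, 100, 0, 0.3, 6.5, 0, 80, 0, 0.3, 10, 0, 70, 0, 0.3, 12.5, 0, 70, 0, 0.3, 13.2, 0],
)

```text
clock: 6.65
eef_pos: [552.5, 221.5, 48.3]
tool_rot: [-3.14, -0.007, -2.908]
force: [-0.0, 0.3, 0.1]
width: 59.5
gripper_force: 0.0
```

Request:
arm_command(
  series=[70, 0, 0, 0.2, 0, 55, 0, 0, 0.2, 0, 45, 0, 0, 0.2, 0, 35, 0, 0, 0.2, 0, 20, 0, 0, 0.2, 0],
)

```text
clock: 7.07
eef_pos: [556.8, 223.3, 52.6]
tool_rot: [3.141, 0.004, -2.908]
force: [-0.4, -0.9, 5.6]
width: 29.3
gripper_force: 58.9
```

Request:
arm_command(
  series=[10, 0, 0, 0, 0, 0, 0, 0, 0, 0, 0, 0, 0, 0, 0, 0, 0, 0, 0, 0, 0, 0, 0, 0, 0],
)

```text
clock: 7.48
eef_pos: [556.8, 223.3, 52.6]
tool_rot: [3.141, 0.004, -2.908]
force: [-0.3, -1.1, 6.9]
width: 29.5
gripper_force: 59.0
```

Width is 29.5 mm rather than 33 mm, so I need to look at where the pads sit.

Run:
```python
from h import *
im,d,m=snap('wrist'); a=cv2.resize(im[150:350,220:440],None,fx=2.5,fy=2.5,interpolation=cv2.INTER_CUBIC)[:500,:400]
im,d,m=snap('scene'); uv,_=cv2.projectPoints(np.array([[556,222.8,60.]]),cv2.Rodrigues(np.array(m['R']))[0],np.array(m['t']),np.array(m['mtx']),np.array(m['dist_coeffs'])); u,v=uv.ravel().astype(int); print(u,v)
b=cv2.resize(im[v-25:v+25,u-20:u+20],(400,500),interpolation=cv2.INTER_CUBIC)
cv2.imwrite('pics/g5.png',np.hstack([a,b])[:,:,::-1])
```

```text
205 175
```

View pics/g5.png

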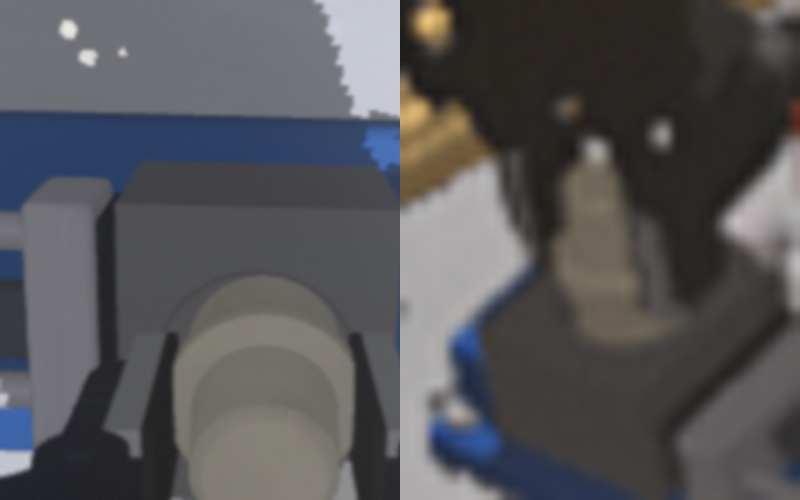

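The pads are on the collar, with the tips just above the block top (left panel, pads at (140,400) and (375,400)). Lifting now.

Request:
arm_command(
  series=[0, 0, 0, -0.5, 0, 0, 0, 0, -1.5, 0, 0, 0, 0, -3, 0, 0, 0, 0, -4.5, 0, 0, 0, 0, -6, 0],
)

```text
clock: 8.0
eef_pos: [555.5, 222.9, 112.1]
tool_rot: [3.141, 0.001, -2.908]
force: [0.5, 0.9, -0.5]
width: 29.5
gripper_force: 59.2
```

Request:
arm_command(
  series=[0, 0, 0, -1, 0, 0, 0, 0, -2, 0, 0, 0, 0, -2, 0, 0, 0, 0, -2, 0, 0, 0, 0, -2, 0],
)

```text
clock: 8.42
eef_pos: [554.9, 222.5, 129.8]
tool_rot: [-3.141, -0.001, -2.908]
force: [-0.3, -0.3, -1.1]
width: 29.3
gripper_force: 59.2
```

Run:
```python
from h import *
s=st(); im,d,m=snap('wrist','w6.png'); im,d,m=snap('scene')
P=pts(m,d,(d>0)&(d<2500)); q=P[(abs(P[:,0]-556)<25)&(abs(P[:,1]-223)<25)]
print('block top z seen', np.histogram(q[:,2],bins=range(20,200,10)))
uv,_=cv2.projectPoints(np.array([s['eef_pos']]),cv2.Rodrigues(np.array(m['R']))[0],np.array(m['t']),np.array(m['mtx']),np.array(m['dist_coeffs'])); u,v=uv.ravel().astype(int); print(u,v)
cv2.imwrite('pics/g6.png',cv2.resize(im[v-30:v+45,u-50:u+50],(800,600),interpolation=cv2.INTER_CUBIC)[:,:,::-1])
```

```text
{'clock': 8.417, 'qpos': [-0.361, 0.68, -0.108, 1.759, 0.104, 0.709, 1.281], 'eef_pos': [554.868, 222.533, 129.8], 'tool_rot': [-3.141, -0.001, -2.908], 'force': [-0.274, -0.291, -1.105], 'width': 29.268, 'gripper_force': 59.241}
block top z seen (array([  7,  88, 169,  18,   0,   0,   0,   0,   0,  25,  29,  42,  70,
        61,  72,  52,  35]), array([ 20,  30,  40,  50,  60,  70,  80,  90, 100, 110, 120, 130, 140,
       150, 160, 170, 180, 190]))
200 153
```

View pics/g6.png

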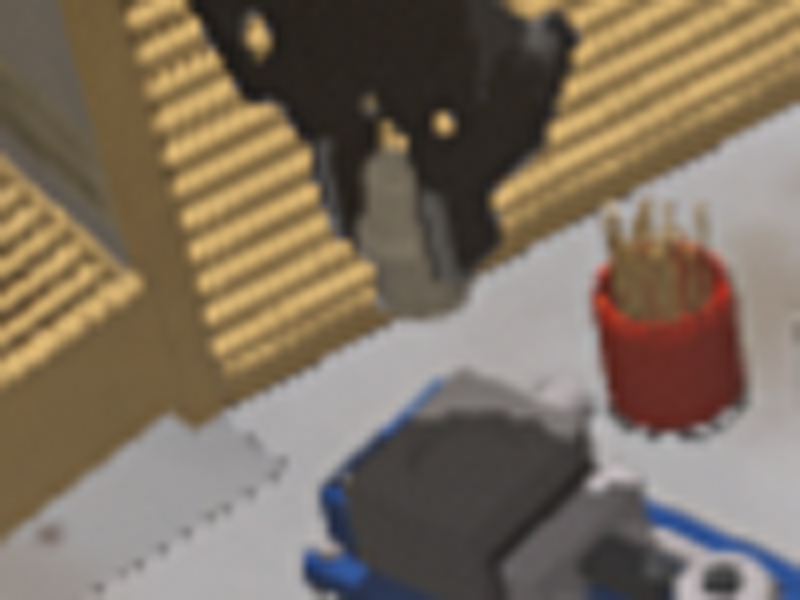

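The spout is lifted clear and vertical in the fingers, at about (415,240) in the crop, and the block stayed in the vise. The tool can't tilt, so I'll pivot the spout about the pad line by pushing its foot against the fixed base plate's edge. First I'll take a baseline profile and move next to the edge.

```bash
cat >> h.py <<'E'
def prof(s,im,d,m):
    hsv=cv2.cvtColor(im,cv2.COLOR_RGB2HSV).astype(int); H,S,V=hsv[...,0],hsv[...,1],hsv[...,2]
    P=pts(m,d,(d>0)&(S>25)&(S<110)&(H>10)&(H<35)&(V>50))
    R=Rn.from_euler('xyz',s['tool_rot']).as_matrix()
    T=(P-s['eef_pos'])@R; T[:,2]*=-1   # x,y tool, z up from TCP
    T=T[(abs(T[:,0])<45)&(abs(T[:,1])<15)&(T[:,2]>-35)&(T[:,2]<50)]
    M=T[abs(T[:,1])<4]
    print(len(T),len(M))
    for z in range(-30,46,3):
        q=M[(M[:,2]>=z)&(M[:,2]<z+3)]
        if len(q)>2: print(z+1.5,len(q),'x max %.1f med %.1f min %.1f'%(np.percentile(q[:,0],95),np.median(q[:,0]),np.percentile(q[:,0],5)))
    return T
E
python3 - <<'E'
from h import *
s=st(); im,d,m=load('wrist'); prof(s,im,d,m)
E
```

```text
{'clock': 8.517, 'qpos': [-0.361, 0.68, -0.108, 1.759, 0.104, 0.709, 1.281], 'eef_pos': [554.723, 222.529, 129.417], 'tool_rot': [-3.141, -0.002, -2.908], 'force': [0.093, 0.181, -0.574], 'width': 29.392, 'gripper_force': 59.241}
107 47
31.5 28 x max -8.5 med -9.8 min -10.5
34.5 19 x max 2.3 med -7.8 min -8.6
```

Request:
arm_command(
  series=[0, 1.2, -1.6, 0, 0, 0, 2.5, -3.2, 0, 0, 0, 3.8, -4.8, 0, 0, 0, 5, -6.4, 0, 0, 0, 6.1, -7.7, 0, 0],
)

```text
clock: 8.93
eef_pos: [512.8, 132.1, 129.5]
tool_rot: [-3.141, -0.002, -2.909]
force: [-0.3, -0.1, -1.4]
width: 30.0
gripper_force: 59.3
```

Request:
arm_command(
  series=[0, 0, 0, 2, 0, 0, 0, 0, 4, 0, 0, 0, 0, 6, 0, 0, 0, 0, 8, 0, 0, 0, 0, 8, 0],
)

```text
clock: 9.35
eef_pos: [511.0, 132.9, 46.7]
tool_rot: [-3.141, -0.007, -2.908]
force: [-0.1, -0.2, -0.9]
width: 29.6
gripper_force: 59.4
```

Run:
```python
from h import *
s=st(); im,d,m=snap('wrist'); prof(s,im,d,m)
hsv=cv2.cvtColor(im,cv2.COLOR_RGB2HSV); H,S=hsv[...,0],hsv[...,1]
P=pts(m,d,(H>105)&(H<128)&(S>130)&(d>0)); P=P[(P[:,2]>9)&(P[:,2]<15)]
ys=(P[:,:2]-[557.7,216])@np.array([[.974,-.225],[.225,.974]])
for y in range(-110,0,10):
    q=ys[(ys[:,1]>=y)&(ys[:,1]<y+10)]
    if len(q)>5: print('edge at y',y,np.percentile(q[:,0],[1,5]).round(1))
t=(np.array(s['eef_pos'])[:2]-[557.7,216])@np.array([[.974,-.225],[.225,.974]]); print('tcp in vise',t)
```

```text
{'clock': 9.35, 'qpos': [-0.25, 0.744, -0.087, 1.989, 0.144, 0.421, 1.358], 'eef_pos': [510.985, 132.919, 46.698], 'tool_rot': [-3.141, -0.007, -2.908], 'force': [-0.081, -0.171, -0.926], 'width': 29.584, 'gripper_force': 59.391}
1 1
edge at y -90 [-28.8 -27.9]
edge at y -80 [-5.1 -4.7]
edge at y -70 [-5.1 -4.1]
edge at y -60 [-28.2 -27.3]
edge at y -50 [-24.8 -23.6]
edge at y -30 [-38.8 -38.6]
edge at y -20 [-38.6 -38.3]
edge at y -10 [-38.7 -38.1]
tcp in vise [-64.19317136 -70.41022872]
```

Request:
arm_command(
  series=[0, 0, 0, 1, 0, 0, 0, 0, 2, 0, 0, 0, 0, 2.5, 0, 0, 0, 0, 2.5, 0, 0, 0, 0, 2.5, 0],
)

```text
clock: 9.82
eef_pos: [513.7, 133.8, 25.2]
tool_rot: [-3.142, -0.0, -2.908]
force: [-0.1, 0.1, -0.3]
width: 29.5
gripper_force: 59.4
```

Request:
arm_command(
  series=[0, -0.5, 0, 0.1, 0, 0, -0.9, 0, 0.1, 0, 0, -1.1, 0, 0.05, 0, 0, -1.3, 0, 0, 0, 0, -1.5, 0, 0, 0],
)

```text
clock: 10.23
eef_pos: [523.1, 135.9, 24.9]
tool_rot: [-3.141, -0.011, -2.908]
force: [-11.6, -2.0, 8.1]
width: 29.5
gripper_force: 60.3
```

Request:
arm_command(
  series=[0, -0.2, 0, 0, 0, 0, -0.4, 0, 0, 0, 0, -0.6, 0, 0, 0, 0, -0.8, 0, 0, 0, 0, -0.8, 0, 0, 0],
)

```text
clock: 10.65
eef_pos: [527.2, 136.5, 24.9]
tool_rot: [-3.14, -0.019, -2.908]
force: [-15.7, -2.4, 11.8]
width: 29.4
gripper_force: 61.2
```

Request:
arm_command(
  series=[0, -0.2, 0, -0.05, 0, 0, -0.4, 0, -0.1, 0, 0, -0.6, 0, -0.15, 0, 0, -0.7, 0, -0.2, 0, 0, -0.8, 0, -0.2, 0],
)

```text
clock: 11.07
eef_pos: [537.7, 138.8, 26.6]
tool_rot: [-3.14, -0.013, -2.908]
force: [-9.3, -3.1, 4.5]
width: 29.7
gripper_force: 61.5
```

Request:
arm_command(
  series=[0, 0.2, 0, -1, 0, 0, 0.2, 0, -4, 0, 0, 0.2, 0, -8, 0, 0, 0.2, 0, -12, 0, 0, 0.2, 0, -12, 0],
)

```text
clock: 11.48
eef_pos: [548.0, 142.3, 155.5]
tool_rot: [3.14, 0.016, -2.909]
force: [0.4, -0.3, 0.0]
width: 29.5
gripper_force: 61.1
```

```bash
cat > meas.py <<'E'
from h import *
def meas(cams=('wrist','scene','side')):
    s=st(); R=Rn.from_euler('xyz',s['tool_rot']).as_matrix(); A=[]
    for n in cams:
        im,d,m=snap(n,'m_%s_%d.png'%(n,s['clock']*100))
        P=pts(m,d,(d>0)&(d<2500)); T=(P-s['eef_pos'])@R; T[:,2]*=-1
        T=T[(abs(T[:,0])<45)&(abs(T[:,1])<10)&(T[:,2]>-30)&(T[:,2]<50)]
        print(n,len(T)); A.append(T)
        M=T[abs(T[:,1])<6]
        for z in range(-30,50,4):
            q=M[(M[:,2]>=z)&(M[:,2]<z+4)]
            if len(q)>2: print(z+2,len(q),np.percentile(q[:,0],[5,50,95]).round(1))
    return A
E
python3 -c "
from meas import *; meas()"
```

```text
{'clock': 11.483, 'qpos': [-0.22, 0.6, -0.127, 1.845, 0.113, 0.688, 1.392], 'eef_pos': [548.039, 142.346, 155.468], 'tool_rot': [3.14, 0.016, -2.909], 'force': [0.399, -0.315, 0.029], 'width': 29.501, 'gripper_force': 61.075}
wrist 6320
-4 35 [24.5 25.9 26.7]
0 276 [22.1 24.6 26.5]
4 331 [18.6 21.2 23.4]
8 304 [15.8 17.9 19.9]
12 28 [16.1 16.5 17.8]
16 235 [15.  16.9 18. ]
20 763 [ 7.3 11.7 16. ]
24 407 [-16.7   6.1   8.3]
28 644 [-15.8   2.2   5.2]
32 773 [-9.6 -1.3  2. ]
36 206 [-4.1 -2.   0.1]
scene 139
-8 3 [23.2 24.3 25.3]
-4 6 [20.7 24.6 26.3]
0 8 [19.9 22.3 24.4]
4 11 [13.7 19.1 22. ]
8 3 [17.3 17.4 17.8]
12 10 [10.4 14.5 17. ]
16 17 [ 5.2 11.9 16.8]
20 10 [ 2.5  5.6 10.9]
24 9 [0.1 2.7 5.4]
28 15 [-8.4 -1.4  1.7]
side 65
-8 6 [24.3 27.3 28.9]
-4 6 [16.7 21.4 28. ]
4 4 [15.9 19.2 20.6]
8 5 [15.7 17.6 20.5]
12 5 [11.6 14.2 20.3]
16 7 [ 7.9 11.1 17. ]
20 4 [ 5.1  7.4 10.1]
```

Run:
```python
from h import *
im,d,m=load('wrist'); R=Rn.from_euler('xyz',[3.14,.016,-2.909]).as_matrix()
P=pts(m,d,(d>0)); T=(P-[548.04,142.35,155.47])@R; T[:,2]*=-1
T=T[(abs(T[:,0])<45)&(abs(T[:,1])<13)&(T[:,2]>-30)&(T[:,2]<45)]
rng=np.random.default_rng(0)
def ransac(Q,tol=.6):
    best=None
    for _ in range(800):
        a,b,c=Q[rng.choice(len(Q),3,False)]; n=np.cross(b-a,c-a); l=np.linalg.norm(n)
        if l<10: continue
        n/=l; i=abs((Q-a)@n)<tol
        if best is None or i.sum()>best.sum(): best=i
    q=Q[best]; c=q.mean(0); n=np.linalg.svd(q-c)[2][2]; return n*np.sign(n[2]),c,best.sum(),q
n,c,k,q=ransac(T[(T[:,2]>20)&(T[:,0]<5)]); print('top face',n,c,k,'angle',np.arctan2(-n[0],n[2]),q.min(0),q.max(0))
# foot side: rows centre line, fit line of max-x ridge
F=T[(abs(T[:,1])<3)&(T[:,2]>-3)&(T[:,2]<10)]; p=np.polyfit(F[:,2],F[:,0],1); print('side',np.arctan(-p[0]),p)
F=T[(abs(T[:,1])<3)&(T[:,2]>-10)&(T[:,2]<42)]
print(F[np.argsort(F[:,2])][::60].round(1).tolist())
```

```text
top face [-0.51437313 -0.033907    0.85689591] [-8.85437143  0.28850506 30.89131862] 886 angle 0.5406216320073545 [-18.12093535  -9.75625336  24.76366785] [3.06424762e-02 9.79039567e+00 3.56159665e+01]
side 0.7111956177548677 [-0.86160973 25.06649992]
[[26.4, 2.2, -3.2], [25.9, -2.5, -0.4], [23.3, 1.7, 1.2], [23.0, 0.9, 2.8], [22.1, 2.1, 4.2], [20.4, -2.8, 5.5], [17.4, -2.4, 6.9], [18.4, 2.5, 8.3], [16.4, 1.7, 9.9], [17.6, 0.1, 16.2], [16.5, -1.4, 17.5], [11.7, 0.1, 18.8], [16.1, 1.3, 19.5], [12.5, 0.5, 19.8], [8.5, -1.4, 20.1], [10.0, 0.2, 20.5], [9.9, 1.7, 21.1], [8.4, 1.7, 22.4], [7.4, 1.3, 23.8], [6.1, -0.6, 25.1], [-16.9, -1.0, 25.8], [5.8, 0.2, 26.8], [-14.4, -1.3, 27.4], [-12.9, 2.1, 28.2], [-12.9, 0.2, 28.9], [2.0, 0.6, 29.5], [-8.8, 0.6, 30.3], [1.2, -0.1, 31.0], [0.4, -2.3, 31.7], [0.9, -1.9, 32.4], [0.5, 0.2, 33.1], [-4.9, 0.2, 33.6], [-4.1, 1.6, 34.1], [1.0, -0.8, 34.6]]
```

The in-hand pivot worked. The spout is tilted about 0.54 rad in the fingers, with the foot towards tool +x and the foot centre at about (15.7, 0, -10.6) mm from the TCP. Next I'll move away, turn about 188° and go above the inspection camera.

Request:
arm_command(
  series=[0, 2, -1.6, -2, 7, 0, 4.4, -3.6, -4, 14, 0, 6.8, -5.6, -6, 21, 0, 9.2, -7.7, -7, 28, 0, 11.4, -9.8, -7, 35],
)

```text
clock: 12.05
eef_pos: [453.3, 17.7, 218.1]
tool_rot: [3.141, 0.001, 2.758]
force: [1.2, 0.3, 0.3]
width: 29.6
gripper_force: 61.1
```

Request:
arm_command(
  series=[0, -2.1, -3.3, -0.5, 7, 0, -4.2, -6.6, -1, 14, 0, -6.3, -9.9, -1.5, 21, 0, -8.4, -13.2, -2, 28, 0, -10.4, -16.6, -2, 35],
)

```text
clock: 12.47
eef_pos: [489.5, -175.7, 237.1]
tool_rot: [-3.141, 0.0, 2.148]
force: [1.2, 0.1, -0.5]
width: 29.3
gripper_force: 61.1
```

Request:
arm_command(
  series=[0, 0, 0, 0, 7, 0, 0, 0, 0, 14, 0, 0, 0, 0, 21, 0, 0, 0, 0, 28, 0, 0, 0, 0, 35],
)

```text
clock: 12.88
eef_pos: [488.5, -173.9, 235.8]
tool_rot: [-3.139, -0.0, 1.536]
force: [0.3, 0.1, -0.4]
width: 29.3
gripper_force: 61.1
```

Request:
arm_command(
  series=[0, 0, 0, 0, 7, 0, 0, 0, 0, 14, 0, 0, 0, 0, 21, 0, 0, 0, 0, 28, 0, 0, 0, 0, 35],
)

```text
clock: 13.3
eef_pos: [488.6, -173.7, 235.9]
tool_rot: [-3.139, 0.002, 0.926]
force: [0.2, -0.1, -0.3]
width: 29.1
gripper_force: 61.1
```

Request:
arm_command(
  series=[0, 0, 0, 0, 7, 0, 0, 0, 0, 14, 0, 0, 0, 0, 21, 0, 0, 0, 0, 28, 0, 0, 0, 0, 35],
)

```text
clock: 13.72
eef_pos: [488.6, -173.7, 236.0]
tool_rot: [-3.141, 0.003, 0.315]
force: [-0.2, -1.0, -0.0]
width: 29.3
gripper_force: 61.1
```

Request:
arm_command(
  series=[0, 0, 0, 0, 7, 0, 0, 0, 0, 13, 0, 0, 0, 0, 13, 0, 0, 0, 0, 13, 0, 0, 0, 0, 13],
)

```text
clock: 14.13
eef_pos: [489.0, -173.7, 236.6]
tool_rot: [-3.142, 0.001, 0.097]
force: [-0.2, 0.1, -0.3]
width: 29.6
gripper_force: 61.1
```

Run:
```python
from h import *
st()
for n in('wrist','scene'):
    s=monitor.read_state(); im,d,m=snap(n,'m2_%s.png'%n)
    P=pts(m,d,(d>0)&(d<2500))
    hsv=cv2.cvtColor(im,cv2.COLOR_RGB2HSV); V=hsv[...,2]
    Q=pts(m,d,(V<60)&(d>0)); b=Q[(abs(Q[:,0]-560)<80)&(abs(Q[:,1]+167)<70)&(Q[:,2]>6)&(Q[:,2]<14)]
    if len(b)>50: print(n,'base',len(b),cv2.minAreaRect(b[:,:2].astype(np.float32)))
    h=P[(abs(P[:,0]-560)<60)&(abs(P[:,1]+167)<50)&(P[:,2]>40)&(P[:,2]<115)]
    print(n,'head',len(h)); 
    # front face plane: points within 3 mm of nominal plane
    a=np.array([-.562,-.053,.825]); L=np.array([545.5,-168.1,80]); f=h[abs((h-L)@a)<5]
    if len(f)>20:
        c=f.mean(0); nn=np.linalg.svd(f-c)[2][2]; nn*=np.sign(nn[2]); print('face',len(f),c,nn,((f-L)@a).mean())
    R=Rn.from_euler('xyz',s['tool_rot']).as_matrix(); T=(P-s['eef_pos'])@R; T[:,2]*=-1
    T=T[(abs(T[:,0])<45)&(abs(T[:,1])<10)&(T[:,2]>-30)&(T[:,2]<48)]; print(n,'spout',len(T))
    np.save('T_%s.npy'%n,T)
    M=T[abs(T[:,1])<4]
    for z in range(-30,48,4):
        q=M[(M[:,2]>=z)&(M[:,2]<z+4)]
        if len(q)>2: print(z+2,len(q),np.percentile(q[:,0],[5,50,95]).round(1))
```

```text
{'clock': 14.133, 'qpos': [-0.245, 0.552, 0.815, 1.887, -0.5, 0.92, -0.665], 'eef_pos': [488.991, -173.742, 236.629], 'tool_rot': [-3.142, 0.001, 0.097], 'force': [-0.19, 0.127, -0.267], 'width': 29.603, 'gripper_force': 61.074}
wrist base 52 ((515.1890258789062, -177.2133331298828), (1.388500690460205, 49.04540252685547), 5.605834484100342)
wrist head 3901
face 1395 [ 549.34422805 -163.22413322   80.50984868] [-0.53743553 -0.03994151  0.84235843] -1.998251941623667
wrist spout 6297
-4 25 [25.3 25.8 26.3]
0 180 [22.6 24.4 26. ]
4 213 [19.1 21.1 23.1]
8 218 [15.7 17.5 19.5]
12 21 [15.5 15.9 16.5]
16 141 [15.3 16.5 17.3]
20 512 [ 7.3 11.3 15.7]
24 278 [-17.6   5.8   7.6]
28 444 [-16.1   2.    4.8]
32 530 [-9.7 -1.5  1.5]
36 129 [-4.5 -2.7 -0.8]
scene base 846 ((560.65380859375, -166.08163452148438), (96.45594024658203, 78.64274597167969), 5.734649181365967)
scene head 560
face 166 [ 548.79616804 -167.14344719   79.4975577 ] [-0.57813764 -0.03039101  0.81537308] -2.3176586388011375
scene spout 146
4 6 [-10.   -9.5  -7.7]
20 4 [-15.9 -14.4   9.1]
24 12 [-16.7 -14.7 -10.7]
28 12 [-14.9 -10.2  -8.4]
32 14 [-8.8 -5.2 -0.4]
36 5 [-4.1 -3.2 -1.6]
```

Request:
arm_command(
  series=[0, 0.3, 0, 1.5, 0, 0, 0.6, -0.1, 3, 0, 0, 0.9, -0.1, 4.5, 0, 0, 0.9, -0.1, 6, 0, 0, 0.9, -0.1, 6.5, 0],
)

```text
clock: 14.65
eef_pos: [497.3, -171.4, 170.5]
tool_rot: [-3.14, 0.003, 0.095]
force: [-0.1, -0.1, -0.3]
width: 29.6
gripper_force: 61.1
```

Request:
arm_command(
  series=[0, 0, 0, 1, 0, 0, 0, 0, 2, 0, 0, 0, 0, 2.8, 0, 0, 0, 0, 3.1, 0, 0, 0, 0, 3.1, 0],
)

```text
clock: 15.07
eef_pos: [497.7, -171.9, 140.6]
tool_rot: [-3.141, 0.001, 0.094]
force: [-0.2, 0.2, 0.3]
width: 29.3
gripper_force: 61.1
```

Request:
arm_command(
  series=[0, 0, 0, 0, 0, 0, 0, 0, 0, 0, 0, 0, 0, 0, 0, 0, 0, 0, 0, 0, 0, 0, 0, 0, 0],
)

```text
clock: 15.48
eef_pos: [498.3, -172.1, 141.6]
tool_rot: [3.141, -0.001, 0.094]
force: [-0.2, 0.7, -0.4]
width: 29.6
gripper_force: 61.1
```

Run:
```python
from h import *
s=st(); R=Rn.from_euler('xyz',s['tool_rot']).as_matrix()
im,d,m=snap('wrist'); P=pts(m,d,d>0); T=(P-s['eef_pos'])@R; T[:,2]*=-1
T=T[(abs(T[:,0])<45)&(abs(T[:,1])<13)&(T[:,2]>-30)&(T[:,2]<45)]
Q=T[(T[:,2]>20)&(T[:,0]<3)]; rng=np.random.default_rng(0); best=None
for _ in range(800):
    a,b,c=Q[rng.choice(len(Q),3,False)]; n=np.cross(b-a,c-a); l=np.linalg.norm(n)
    if l<10: continue
    i=abs((Q-a)@n/l)<.6
    if best is None or i.sum()>best.sum(): best=i
q=Q[best]; c=q.mean(0); n=np.linalg.svd(q-c)[2][2]; n*=np.sign(n[2])
u=np.array([n[2],0,-n[0]]); e=np.percentile((q-c)@u,[1,99]); c=c+u*e.mean()
foot=c-48*n; F=lambda v:R@(v*[1,1,-1])
fw=F(foot)+s['eef_pos']; nw=F(n)
L=np.array([547.5,-167.5,80]); a=np.array([-.562,-.05,.825]); a/=np.linalg.norm(a)
r=fw-L; print('n',n,'ang',np.arctan2(-n[0],n[2]),'extent',e,'foot tool',foot,'foot world',fw,'along',r@a,'off',(r-a*(r@a)),'axis err',np.arccos(nw@a))
im2,d,m=snap('scene'); im3,_,_=snap('side')
A=cv2.resize(im2[200:300,270:370],(400,400),interpolation=cv2.INTER_CUBIC)
cv2.imwrite('pics/final.png',np.hstack([cv2.resize(im3[210:310,280:380],(400,400),interpolation=cv2.INTER_CUBIC),A])[:,:,::-1])
```

```text
{'clock': 15.483, 'qpos': [-0.158, 0.683, 0.687, 1.961, -0.645, 0.728, -0.557], 'eef_pos': [498.318, -172.061, 141.562], 'tool_rot': [3.141, -0.001, 0.094], 'force': [-0.194, 0.733, -0.45], 'width': 29.551, 'gripper_force': 61.073}
n [-0.50868982 -0.0112212   0.86087673] ang 0.5336995250051872 extent [-10.0058569    8.33808675] foot tool [ 14.27058877  -0.58653448 -11.00317259] foot world [ 512.47650854 -170.13995479  130.56607507] along 61.56395627727668 off [-0.40669847  0.43983107 -0.2503915 ] axis err 0.0661554046686092
```

View pics/final.png

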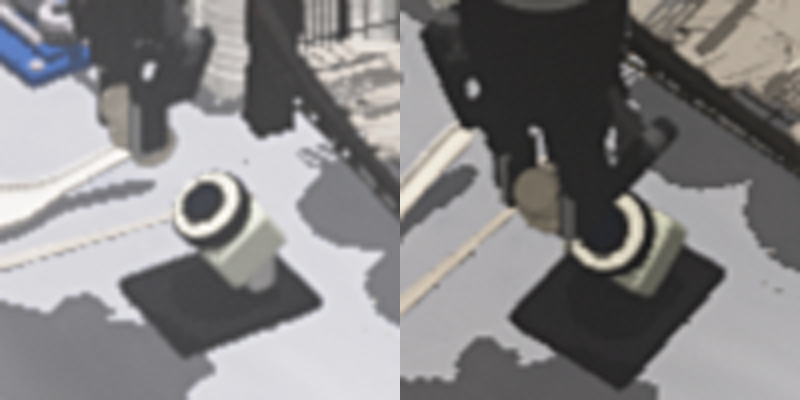

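The spout is held tilted, with its foot (left panel, (155,150)) facing the lens (at (212,205)). By measurement it is 61.6 mm out, under 1 mm off axis and 0.07 rad off in angle. Handing in.

```bash
python3 -c "
from h import *
print(workorder.finish_job())"
```

```text
the job is handed in; nothing more can be done
None
```

I handed the job in with the lever at its stop, the block still in the vise, and the spout held foot to the lens, by my last measurement about 62 mm from the glass, under 1 mm off the lens axis and 0.07 rad off in angle; the hand-in returned no verdict.

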